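Open the water filter for a cartridge change

TASK

The cartridge in the worktop water filter is due for changing. Undo both captive thumbscrews on its cover by turning each a quarter turn anticlockwise to its stop, then lift the cover off and set it down gently, level and handle up, in the middle of the round wooden board. Do not drop it, and leave the jars, the mug and the new cartridge standing where they are.

Things in the scene. Friction and masses are not known exactly. Their poses are not given: they have to be found in the camera images.
- filter_unit: Worktop water filter: fixed white casing 140 x 230 x 78 mm (x, y, z), gauge in front, couplings at its right end. Origin at the centre of its underside on the worktop, z up, y along its length. The cover lies in a recess in its top, 2 mm play all round, the seat 72 mm and the rim 78 mm high. At each end a steel keeper plate under the seat has a slot 12 x 28 mm along y for the screw's cross-bar.
- filter_cover: Loose steel cover plate, 120 (x) x 210 (y) x 5 mm, 0.3 to 0.5 kg with its screws. Origin at the centre of the plate's underside, axes as the filter unit's while it is on. Two ribs 18 mm deep below it reach into the casing: on a flat surface it stands level on them, its origin 18 mm up. It must rise about 20 mm to come clear of the casing.
- cover_handle (a point): Middle of the cover's bar handle, on the bar's centre line, 34 mm straight above the cover's origin. The bar is round, 12 mm thick, and its straight part runs 54 mm along the cover's y axis, with 23 mm of room between it and the plate; its two feet stand at y = -34 and +34 mm.
- screw_left (a joint): Left captive thumbscrew, at x = 0, y = +82 mm in the cover, which it never leaves. Value in rad: 0 = locked, wings across the cover (its x); grows anticlockwise seen from above; 1.57 = undone, hard stop, wings along the cover (its y). It holds the cover until about 0.25 rad from the stop. Friction 0.04 Nm, no spring: it stays where it is left. It may be pinched and turned, or a wing pushed round.
- screw_right (a joint): Right captive thumbscrew, at x = 0, y = -82 mm in the cover; otherwise as the left one, and it too undoes anticlockwise seen from above.
- screw_left_head (a point): Middle of the left screw's black butterfly head, on its axis, 18 mm above the cover's origin; its x axis runs along the wings. Wings 8 mm thick, 48 mm from end to end, tops 28 mm and lower edges 10 mm above the cover's origin (23 and 5 mm above the plate), on a round boss 23 mm across.
- screw_right_head (a point): The same point of the right thumbscrew.
- board: Round wooden board, 310 mm across, 17 mm thick, fixed flat on the worktop at the left. Origin at the centre of its underside.
- new_cartridge: The new filter cartridge, a white cylinder 47 mm across and 112 mm tall, standing loose; bystander. Origin at the centre of its underside.
- jam: Jam jar 64 mm across, 90 mm tall, loose bystander. Origin at the centre of its underside.
- salt: Salt shaker 44 mm across, 90 mm tall, loose bystander. Origin at the centre of its underside.
- spice: Spice jar 41 mm across, 105 mm tall, loose bystander. Origin at the centre of its underside.
- mug: White mug 80 mm across, 102 mm tall, with a handle, loose bystander. Origin under its middle.

How it is judged:
By the outcome, as a careful person would: the job done as asked, in the order asked, and still so for the second after the job is handed in, with the robot touching nothing.
It also fails if it takes over 59 s, if anything falls off the work surface, if the arm or the gripper's body presses on something with over 40 N, if the wrist force passes 120 N, or if a joint passes its speed limit or range.

ROBOT

A 7-joint arm with a two-finger parallel gripper is mounted at the origin on a cart in front of the work surface, level with it; the furniture and walls round the work are solid. World frame = base frame: x ahead of the robot, y to its left, z up, the work surface at z = 0. Lengths are in mm, angles in rad, forces in N, time in s.
With the tool pointing down it reaches from about 400 to 850 mm from the base axis. Payload 4.5 kg.
Tool frame: the origin (TCP) lies on the centre line of the jaws, within the pads' length; the fingertips stand 8 mm ahead of it and the grasp point (between the pads) lies 11 mm behind it; z points along the fingers, y is the line along which they close (so a half turn about z gives the same grasp; the last joint's range is limited). The gripper opens to 85 mm and grips with 20 to 120 N. Pads are 22 mm wide; open, the fingers measure 114 mm over their backs; the gripper's body (76 mm by 85 mm) begins 54 mm behind the grasp point. The pads swing forward as they close: fully open they stand 13 mm farther back than shut.
Start: joints at [1.347, 0.689, -0.195, 1.565, 0.157, 0.902, -0.215], TCP at [159.374, -604.362, 239.317] pointing down, gripper open.
Joint ranges: [-3.01, 3.01], [-0.46, 2.08], [-1.47, 1.51], [0.13, 2.56], [-1, 4.14], [0.04, 2.09], [-2.66, 2.66]. Speed limits (rad/s): [2.57, 2.57, 3.14, 3.14, 3.14, 3.14, 3.14].

INTERFACE

Orientations are given as [roll, pitch, yaw] about the fixed x, y, z axes, in that order (R = Rz(yaw) Ry(pitch) Rx(roll)).
In Python, from cell import robot gives the robot as it stands.
- The arm moves only by the shell command python3 -m handwheel 'ROWS'. ROWS is JSON, a list of rows, each an object of numbers: "dx", "dy", "dz": the shift along the world's x, y, z scaled (see below); "wx", "wy", "wz": the turn, a rotation vector about the world's x, y, z scaled (see below); "claw": the opening, from -1 (shut) to 1 (fully open), so that 0 is half open. In form: [{"dx": .., "dy": .., "dz": .., "wx": .., "wy": .., "wz": .., "claw": ..}, ...]. A call has 1 to 20 rows; each row shifts and turns the commanded pose from where the row before left it; what a row does not reach is not made up. The controller multiplies each number of a shift by 300 mm and each number of a turn by 360 degrees. A row lasts 1/8 s, in which the tool goes at most 62.5 mm and 10.7 degrees, less where a joint would pass 70% of its speed; a pose out of reach is approached as far as the arm can. A call with a number of a shift or a turn outside -1 to 1 is refused whole. A call with a gripper value outside its range is refused whole. The fingers move at their own pace and stop on an object; the grip force is fixed at half the most. Time passes only in rows, so rows that do not move let the fingers close. It gives the time, the measured TCP pose, the force, the opening and the grip force at its end, in the units of the state.
- robot.get_state(): the state, without advancing time (a new reading comes with each control period).
- robot.camera(name): name is "side" or "top" or "wrist"; returns a dict with "color" (384x512x3 uint8, red, green, blue), "fx", "fy", "cx", "cy" (pixels), "R" (3x3) and "t" (3): a world point X has camera coordinates R X + t. Camera axes: x right, y down, z forward; pixel columns grow to the right and rows downward; lengths in mm; the calibration is good to about 2 mm. A picture is of the moment at which its call begins. There is no depth.
- robot.sign_off(): hands the job in; it is judged then, once.
Trained networks look in the newest picture that a camera, given by its name, has taken for a name from the list of things; names that differ only in an ending like _2 or _b are one class to them, and where a whole thing is asked for, a point or a joint stands for the part that bears it (a point fixed in the world has none). Each returns a list of dicts, best first, with "p" (0 to 1); they miss things now and then, are a little off and sometimes report something else, mostly with a low value. They report only what shows in the picture. A call takes as long as a camera call.
- robot.search_frame(camera, target): "box" ([centre column, centre row, width, height] in pixels, round what is visible of it).
- robot.regions_of(camera, target): "pixels" (384x512 bool, what is visible of it) and "box" ([centre column, centre row, width, height] in pixels, round what is visible of it).
The state is a dict: "time": time; "qpos": joint angles; "qvel": joint speeds; "effort": joint torques, N m; "tcp_pos": TCP position; "ee_rot": TCP orientation; "contact_force": force on the tool from outside, world axes, zero at the start; "wrist_torque": the same for the moment, N m; "grip_width": finger opening in mm; "grip_force": force on a finger pad.
Only numpy, scipy, OpenCV 4.12 (cv2) and the standard library are available. Lean on these libraries where they do the work, as an engineer would, in place of code of your own. Each camera call takes 0.05 s, during which the arm holds its last target. There are 200 camera calls.

## Working session

There is one attempt and no reset: what is moved stays moved. The work goes in short steps, Python scripts to look and compute and a shell command to move; the robot and the scene stay as the last step left them, time stands still between calls to the robot, and variables do not carry over. Pictures are saved under pics/ and viewed, at most 10 in all, crops included, and the job is handed in when it is done.

```bash
mkdir -p pics
cat > h.py <<'E'
import numpy as np, cv2
from cell import robot
def ray(c,u,v):
    R=np.array(c["R"]);t=np.array(c["t"]);d=R.T@np.array([(u-c["cx"])/c["fx"],(v-c["cy"])/c["fy"],1]);return -R.T@t,d
def atz(c,u,v,z):
    o,d=ray(c,u,v);return (o+d*(z-o[2])/d[2]).round(1)
def proj(c,X):
    p=np.array(c["R"])@np.array(X)+np.array(c["t"]);return np.array([c["fx"]*p[0]/p[2]+c["cx"],c["fy"]*p[1]/p[2]+c["cy"]]).round(1)
def save(c,n): cv2.imwrite("pics/"+n+".png",cv2.cvtColor(np.asarray(c["color"]),cv2.COLOR_RGB2BGR))
E
python3 - <<'E'
from h import *
Z=dict(filter_cover=77,cover_handle=106,screw_left_head=90,screw_right_head=90,board=17,new_cartridge=56,jam=45,salt=45,spice=50,mug=50,filter_unit=78)
for n in("top","side"):
    c=robot.camera(n);save(c,n+"0");print(n,(-np.array(c["R"]).T@np.array(c["t"])).round(),c["fx"])
    for k,z in Z.items():
        for r in robot.regions_of(n,k)[:2]:
            ys,xs=np.nonzero(r["pixels"]);print(k,round(r["p"],2),np.round(r["box"]),[xs.mean().round(1),ys.mean().round(1)],atz(c,xs.mean(),ys.mean(),z))
s=robot.get_state();print(s)
E
```

```text
top [ 329.   46. 1356.] 388.88334097973626
filter_cover 0.89 [298. 176.  65.  40.] [np.float64(296.2), np.float64(176.3)] [558.5 -89.5  77. ]
cover_handle 0.91 [295. 178.  64.  44.] [np.float64(296.2), np.float64(176.3)] [553.4 -86.3 106. ]
screw_left_head 0.47 [273. 177.   5.  10.] [np.float64(272.0), np.float64(178.5)] [549.7  -8.   90. ]
screw_right_head 0.62 [324. 173.   5.  12.] [np.float64(320.8), np.float64(173.2)] [ 565.8 -170.    90. ]
board 0.61 [179. 222.  89.  90.] [np.float64(178.5), np.float64(224.9)] [404.4 312.8  17. ]
new_cartridge 0.64 [397. 143.  23.  19.] [np.float64(396.0), np.float64(143.1)] [ 674.5 -438.1   56. ]
jam 0.69 [368. 160.  16.  18.] [np.float64(368.5), np.float64(158.8)] [ 623.  -343.9   45. ]
jam 0.55 [239. 148.  24.  24.] [np.float64(236.6), np.float64(147.2)] [668.9 110.9  45. ]
salt 0.63 [399. 173.  18.  14.] [np.float64(398.2), np.float64(172.5)] [ 573.8 -443.4   45. ]
spice 0.47 [368. 158.  16.  15.] [np.float64(368.5), np.float64(158.7)] [ 622.2 -342.3   50. ]
mug 0.59 [119. 187.  34.  40.] [np.float64(120.2), np.float64(189.6)] [524.2 505.9  
[... 1802 characters left out ...]
'time': 1.2, 'qpos': array([ 1.34682227,  0.6891004 , -0.19456603,  1.56527226,  0.15732361,
        0.90252681, -0.2151233 ]), 'qvel': array([ 0.00106743, -0.00104778,  0.000436  ,  0.00043285,  0.00042642,
       -0.00067095, -0.00012115]), 'effort': array([ 9.47571752e-04, -5.39551377e+01, -1.26713030e+00, -1.58884048e+01,
        9.86777362e-03,  1.45830043e-03, -9.85677502e-06]), 'tcp_pos': array([ 159.33824369, -604.3797261 ,  239.32302262]), 'ee_rot': array([3.14151304e+00, 3.05871008e-05, 2.57758122e-01]), 'contact_force': array([ 1.40313841,  0.24630347, -0.90555832]), 'wrist_torque': array([-0.00172726,  0.03417741, -0.00125767]), 'grip_force': 0.0, 'grip_width': 85.63078735269784}
```

```bash
python3 -c "
import cv2,numpy as np
a=cv2.imread('pics/top0.png')[100:300,80:440];b=cv2.imread('pics/side0.png')[100:330,60:420]
cv2.imwrite('pics/ab.png',cv2.resize(np.vstack([a,b]),None,fx=1.39,fy=1.39,interpolation=cv2.INTER_CUBIC))"
```

```text
(no output)
```

View pics/ab.png

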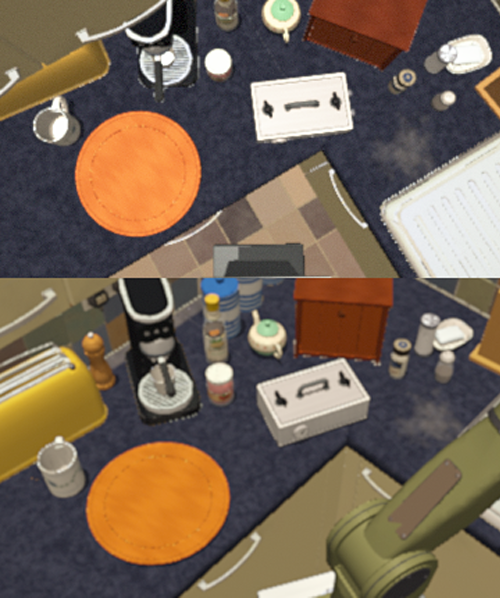

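View pics/side0.png

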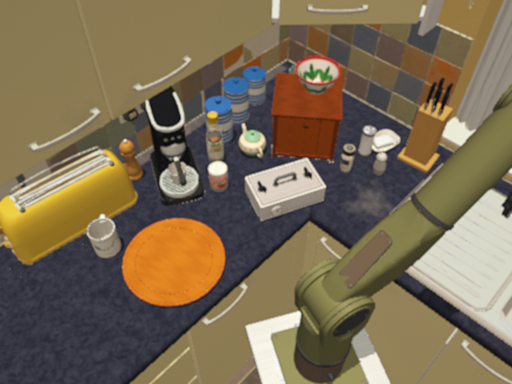

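The pictures show the white unit at about (285,188) in the side view, with its handle and both wings across. The board is at (176,262), and the jam jar is at (218,175), clear of the way left. Next I move above the unit for a near look.

```bash
python3 -m handwheel '[{"dx":0.08,"dy":0.1,"dz":0.05,"claw":-0.3},{"dx":0.11,"dy":0.14,"dz":0.05,"claw":-0.3},{"dx":0.11,"dy":0.14,"dz":0.05,"claw":-0.3},{"dx":0.11,"dy":0.14,"dz":0.02,"claw":-0.3},{"dx":0.11,"dy":0.14,"wz":-0.0065,"claw":-0.3},{"dx":0.11,"dy":0.14,"wz":-0.0065,"claw":-0.3},{"dx":0.11,"dy":0.14,"wz":-0.0065,"claw":-0.3},{"dx":0.11,"dy":0.14,"wz":-0.006,"claw":-0.3},{"dx":0.11,"dy":0.14,"claw":-0.3},{"dx":0.11,"dy":0.14,"claw":-0.3},{"dx":0.11,"dy":0.14,"claw":-0.3},{"dx":0.11,"dy":0.14,"claw":-0.3},{"dx":0.05,"dy":0.07,"claw":-0.3},{"claw":-0.3},{"claw":-0.3}]'
python3 - <<'E'
from h import *
c=robot.camera("wrist");save(c,"w1");print((-np.array(c["R"]).T@np.array(c["t"])).round(),c["fx"])
s=robot.get_state();print(s["time"],s["tcp_pos"],s["ee_rot"],s["grip_width"])
for k,z in dict(filter_cover=77,screw_left_head=100,screw_right_head=100,cover_handle=106).items():
    for r in robot.regions_of("wrist",k)[:2]:
        ys,xs=np.nonzero(r["pixels"]);print(k,round(r["p"],2),np.round(r["box"]),[xs.mean().round(1),ys.mean().round(1)],atz(c,xs.mean(),ys.mean(),z))
E
```

```text
[ 226. -587.  375.] 295.65264178053064
1.25 [ 159.3528646  -604.3583332   239.30229203] [3.14155823e+00 6.53152286e-06 2.57822079e-01] 85.15269915407133schema error: expected keys dx, dy, dz, wx, wy, wz, claw
```

View pics/w1.png

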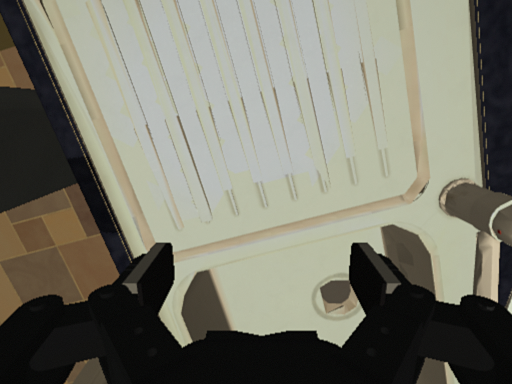

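The call was refused because every key is needed. The wrist picture only shows the sink under the start pose. I'll repeat the move with full rows.

```bash
python3 -m handwheel '[{"dx":0.08,"dy":0.1,"dz":0.05,"wx":0,"wy":0,"wz":0,"claw":-0.3},{"dx":0.11,"dy":0.14,"dz":0.05,"wx":0,"wy":0,"wz":0,"claw":-0.3},{"dx":0.11,"dy":0.14,"dz":0.05,"wx":0,"wy":0,"wz":0,"claw":-0.3},{"dx":0.11,"dy":0.14,"dz":0.02,"wx":0,"wy":0,"wz":0,"claw":-0.3},{"dx":0.11,"dy":0.14,"dz":0,"wx":0,"wy":0,"wz":-0.0065,"claw":-0.3},{"dx":0.11,"dy":0.14,"dz":0,"wx":0,"wy":0,"wz":-0.0065,"claw":-0.3},{"dx":0.11,"dy":0.14,"dz":0,"wx":0,"wy":0,"wz":-0.0065,"claw":-0.3},{"dx":0.11,"dy":0.14,"dz":0,"wx":0,"wy":0,"wz":-0.006,"claw":-0.3},{"dx":0.11,"dy":0.14,"dz":0,"wx":0,"wy":0,"wz":0,"claw":-0.3},{"dx":0.11,"dy":0.14,"dz":0,"wx":0,"wy":0,"wz":0,"claw":-0.3},{"dx":0.11,"dy":0.14,"dz":0,"wx":0,"wy":0,"wz":0,"claw":-0.3},{"dx":0.11,"dy":0.14,"dz":0,"wx":0,"wy":0,"wz":0,"claw":-0.3},{"dx":0,"dy":0.06,"dz":0,"wx":0,"wy":0,"wz":0,"claw":-0.3},{"dx":0,"dy":0,"dz":0,"wx":0,"wy":0,"wz":0,"claw":-0.3}]'
cat > look.py <<'E'
from h import *
import sys
n=sys.argv[1]
c=robot.camera("wrist");save(c,n);print((-np.array(c["R"]).T@np.array(c["t"])).round(),c["fx"])
s=robot.get_state();print(s["time"],s["tcp_pos"],s["ee_rot"],s["grip_width"])
for k,z in dict(filter_cover=77,screw_left_head=100,screw_right_head=100,cover_handle=106).items():
    for r in robot.regions_of("wrist",k)[:2]:
        ys,xs=np.nonzero(r["pixels"]);print(k,round(r["p"],2),np.round(r["box"]),[xs.mean().round(1),ys.mean().round(1)],atz(c,xs.mean(),ys.mean(),z))
E
python3 look.py w2
```

```text
time: 3.2
tcp_pos: [545.9, -93.2, 290.2]
ee_rot: [-3.141, 0.001, 0.1]
contact_force: [-0.1, -0.1, 0.4]
grip_width: 29.6
grip_force: 0.0
[615. -86. 426.] 295.65264178053064
3.25 [545.48912707 -95.29052211 290.27126604] [3.14047292e+00 1.16520690e-03 9.73302677e-02] 29.715175844928865
filter_cover 0.76 [259. 156. 189. 103.] [np.float64(260.0), np.float64(154.8)] [564.3 -89.4  77. ]
screw_left_head 0.8 [190. 160.  25.  43.] [np.float64(189.1), np.float64(159.6)] [554.5 -11.5 100. ]
screw_right_head 0.88 [331. 158.  20.  42.] [np.float64(331.1), np.float64(158.6)] [ 571.2 -168.1  100. ]
cover_handle 0.83 [261. 158. 180. 101.] [np.float64(260.2), np.float64(154.6)] [568.7 -89.3 106. ]
```

View pics/w2.png

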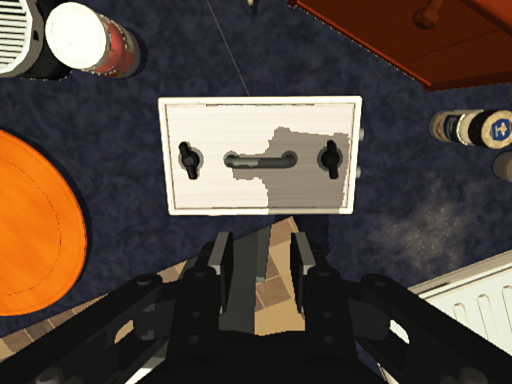

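Run:
```python
from h import *
c=robot.camera("wrist")
im=cv2.cvtColor(np.asarray(c["color"]),cv2.COLOR_RGB2BGR)
cv2.imwrite("pics/w2z.png",cv2.resize(im[85:225,150:370],None,fx=3.6,fy=3.6,interpolation=cv2.INTER_CUBIC))
g=cv2.cvtColor(im,cv2.COLOR_BGR2GRAY)
for k in("screw_left_head","screw_right_head"):
    r=robot.regions_of("wrist",k)[0];ys,xs=np.nonzero(r["pixels"])
    print(k,atz(c,xs.mean(),ys.mean(),90),cv2.minAreaRect(np.c_[xs,ys].astype(np.float32)))
# fitted rim outline of casing top (z78)
r=robot.regions_of("wrist","filter_unit")[0];print(cv2.boxPoints(cv2.minAreaRect(np.argwhere(r["pixels"])[:,::-1].astype(np.float32))))
for u,v in((160,97),(361,96),(170,214),(352,213)): print(atz(c,u,v,78))
```

```text
screw_left_head [553.2  -8.9  90. ] ((187.10000610351562, 158.6999969482422), (38.01315689086914, 17.441329956054688), 63.43495178222656)
screw_right_head [ 569.6 -170.6   90. ] ((326.8602600097656, 157.82740783691406), (18.005783081054688, 37.89588928222656), 6.009006023406982)
[[154.88939  97.03349]
 [359.4252   93.78691]
 [361.2962  211.66197]
 [156.7604  214.90855]]
[618.5  24.1  78. ]
[ 640.4 -199.7   78. ]
[480.3  11.9  78. ]
[ 502.6 -214.1   78. ]
```

View pics/w2z.png

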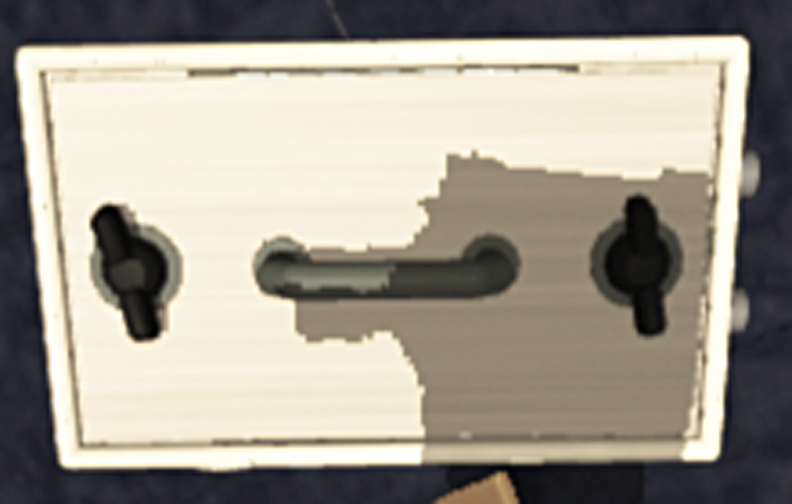

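Run:
```python
from h import *
c=robot.camera("wrist");s=robot.get_state();print(s["time"],s["tcp_pos"],s["ee_rot"])
f=lambda x,y,z:atz(c,150+x/3.6,85+y/3.6,z)
for n,a,b in(("L",(105,210),(150,337)),("R",(637,198),(652,337))):
  for z in(94,100):
    A=f(*a,z);B=f(*b,z);d=A-B;print(n,(A+B)/2,np.linalg.norm(d),np.arctan2(d[1],d[0]))
print("handle",f(387,272,110),f(258,272,110),f(518,270,110))
P=[f(42,70,78),f(722,68,78),f(80,442,78),f(688,442,78)]  # recess corners
print(P,np.mean(P,0))
P=[f(18,48,78),f(748,40,78),f(62,468,78),f(718,462,78)]
print(P,np.mean(P,0))
```

```text
3.7 [546.23824496 -94.91222846 290.3566199 ] [ 3.14141256e+00 -2.29136104e-06  9.66790902e-02]
L [552.    -8.25  94.  ] 41.82116688950704 0.36940558976960286
L [553.1  -9.7 100. ] 40.966815839164305 0.36962738655341404
R [ 569.2 -169.7   94. ] 44.5371754829603 0.2634950651948731
R [ 570.  -168.2  100. ] 43.7126983838793 0.2638443491485348
handle [563.1 -89.2 110. ] [559.5 -50.8 110. ] [ 567.4 -128.2  110. ]
[array([611.,  24.,  78.]), array([ 631.7, -187.8,   78. ]), array([489.1,  10.6,  78. ]), array([ 509. , -197.9,   78. ])] [560.2   -87.775  78.   ]
[array([616.9,  31.4,  78. ]), array([ 640.7, -194.3,   78. ]), array([479. ,  16.7,  78. ]), array([ 502.7, -209.5,   78. ])] [559.825 -88.925  78.   ]
```

Wings measure about 0.27 rad (left) and 0.17 rad (right) off exactly locked. The cover centre is about (560.5, -89) with yaw 0.098, which fits the given sizes. Now I go to the left screw.

```bash
python3 -m handwheel '[{"dx":0.01,"dy":0.145,"dz":0,"wx":0,"wy":0,"wz":0.02,"claw":-0.3},{"dx":0.01,"dy":0.145,"dz":0,"wx":0,"wy":0,"wz":0.02,"claw":-0.3},{"dx":0,"dy":0,"dz":-0.15,"wx":0,"wy":0,"wz":0,"claw":-0.3},{"dx":0,"dy":0,"dz":-0.15,"wx":0,"wy":0,"wz":0,"claw":-0.3},{"dx":0,"dy":0,"dz":-0.15,"wx":0,"wy":0,"wz":0,"claw":-0.3},{"dx":0,"dy":0,"dz":-0.1,"wx":0,"wy":0,"wz":0,"claw":-0.3},{"dx":0,"dy":0,"dz":-0.06,"wx":0,"wy":0,"wz":0,"claw":-0.3},{"dx":0,"dy":0,"dz":-0.045,"wx":0,"wy":0,"wz":0,"claw":-0.3},{"dx":0,"dy":0,"dz":0,"wx":0,"wy":0,"wz":0,"claw":-0.3}]'
python3 -m handwheel '[{"dx":0,"dy":0,"dz":0,"wx":0,"wy":0,"wz":0,"claw":-1},{"dx":0,"dy":0,"dz":0,"wx":0,"wy":0,"wz":0,"claw":-1},{"dx":0,"dy":0,"dz":0,"wx":0,"wy":0,"wz":0,"claw":-1},{"dx":0,"dy":0,"dz":0,"wx":0,"wy":0,"wz":0,"claw":-1}]'
```

```text
time: 4.82
tcp_pos: [552.0, -7.4, 93.2]
ee_rot: [-3.141, 0.001, 0.349]
contact_force: [0.6, 0.3, 0.1]
grip_width: 30.0
grip_force: 0.0
time: 5.32
tcp_pos: [553.2, -7.6, 96.0]
ee_rot: [3.14, -0.002, 0.349]
contact_force: [-1.0, -0.4, 10.8]
grip_width: 5.8
grip_force: 97.4
```

```bash
python3 -m handwheel '[{"dx":0,"dy":0,"dz":0,"wx":0,"wy":0,"wz":0.02,"claw":-1},{"dx":0,"dy":0,"dz":0,"wx":0,"wy":0,"wz":0.027,"claw":-1},{"dx":0,"dy":0,"dz":0,"wx":0,"wy":0,"wz":0.027,"claw":-1},{"dx":0,"dy":0,"dz":0,"wx":0,"wy":0,"wz":0.027,"claw":-1},{"dx":0,"dy":0,"dz":0,"wx":0,"wy":0,"wz":0.027,"claw":-1},{"dx":0,"dy":0,"dz":0,"wx":0,"wy":0,"wz":0.027,"claw":-1}]'
python3 -m handwheel '[{"dx":0,"dy":0,"dz":0,"wx":0,"wy":0,"wz":0.022,"claw":-1},{"dx":0,"dy":0,"dz":0,"wx":0,"wy":0,"wz":0.02,"claw":-1},{"dx":0,"dy":0,"dz":0,"wx":0,"wy":0,"wz":0.016,"claw":-1},{"dx":0,"dy":0,"dz":0,"wx":0,"wy":0,"wz":0,"claw":-1}]'; python3 -c "
from cell import robot;s=robot.get_state();print(s['wrist_torque'],s['qpos'])"
```

```text
time: 6.08
tcp_pos: [552.2, -6.6, 96.0]
ee_rot: [3.14, -0.0, 1.329]
contact_force: [-4.8, 1.9, 11.4]
grip_width: 5.5
grip_force: 97.6
time: 6.58
tcp_pos: [551.6, -6.6, 96.0]
ee_rot: [3.141, -0.0, 1.688]
contact_force: [-5.3, 1.3, 13.9]
grip_width: 5.9
grip_force: 98.1
[ 0.31998721  1.29644372 -0.12523103] [ 0.2177512   0.84886855 -0.49483417  1.89258981  0.70599351  0.58126126
 -0.62672004]
```

```bash
python3 -m handwheel '[{"dx":0,"dy":0,"dz":0,"wx":0,"wy":0,"wz":0,"claw":-0.3},{"dx":0,"dy":0,"dz":0,"wx":0,"wy":0,"wz":0,"claw":-0.3},{"dx":0,"dy":0,"dz":0.1,"wx":0,"wy":0,"wz":0,"claw":-0.3},{"dx":0,"dy":0,"dz":0.16,"wx":0,"wy":0,"wz":-0.02,"claw":-0.3},{"dx":0,"dy":-0.05,"dz":0.16,"wx":0,"wy":0,"wz":-0.027,"claw":-0.3},{"dx":0,"dy":-0.1,"dz":0.1,"wx":0,"wy":0,"wz":-0.027,"claw":-0.3},{"dx":0,"dy":-0.1,"dz":0,"wx":0,"wy":0,"wz":-0.027,"claw":-0.3},{"dx":0,"dy":-0.05,"dz":0,"wx":0,"wy":0,"wz":-0.027,"claw":-0.3},{"dx":0,"dy":0,"dz":0,"wx":0,"wy":0,"wz":-0.027,"claw":-0.3},{"dx":0,"dy":0,"dz":0,"wx":0,"wy":0,"wz":-0.027,"claw":-0.3},{"dx":0,"dy":0,"dz":0,"wx":0,"wy":0,"wz":-0.025,"claw":-0.3},{"dx":0,"dy":0,"dz":0,"wx":0,"wy":0,"wz":-0.02,"claw":-0.3},{"dx":0,"dy":0,"dz":0,"wx":0,"wy":0,"wz":0,"claw":-0.3}]'
python3 look.py w3; python3 -c "
import cv2
a=cv2.imread('pics/w3.png');cv2.imwrite('pics/w3z.png',cv2.resize(a[60:260,110:410],None,fx=2.6,fy=2.6,interpolation=2))"
```

```text
time: 8.2
tcp_pos: [552.1, -97.4, 249.9]
ee_rot: [3.141, 0.001, 0.262]
contact_force: [0.4, -0.7, -0.5]
grip_width: 29.8
grip_force: 0.0
[619. -79. 386.] 295.65264178053064
8.25 [552.16542452 -97.38798769 249.87250565] [3.14123648e+00 3.64789138e-04 2.63343107e-01] 29.754921110009
filter_cover 0.55 [257. 164. 214. 137.] [np.float64(255.1), np.float64(164.4)] [564.4 -87.1  77. ]
screw_left_head 0.89 [175. 158.  49.  23.] [np.float64(175.9), np.float64(157.7)] [555.  -10.6 100. ]
screw_right_head 0.71 [331. 182.  23.  45.] [np.float64(334.3), np.float64(183.0)] [ 570.6 -167.3  100. ]
cover_handle 0.62 [260. 164. 213. 141.] [np.float64(254.9), np.float64(164.3)] [569.5 -86.1 106. ]
```

View pics/w3z.png

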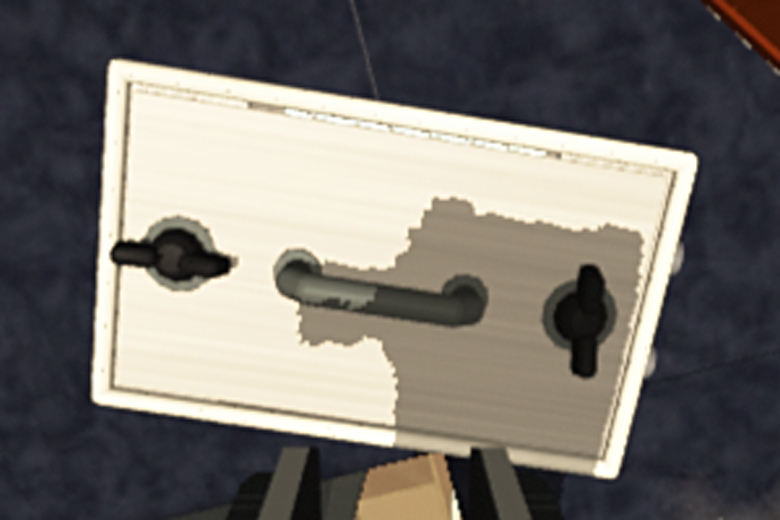

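The left wing, at (172,260) in the crop, now lies along the cover, so that screw is undone. The right wing at (585,320) is still across. Right screw next.

```bash
python3 -m handwheel '[{"dx":0.028,"dy":-0.122,"dz":0,"wx":0,"wy":0,"wz":0,"claw":-0.3},{"dx":0.028,"dy":-0.122,"dz":0,"wx":0,"wy":0,"wz":0,"claw":-0.3},{"dx":0,"dy":0,"dz":-0.15,"wx":0,"wy":0,"wz":0,"claw":-0.3},{"dx":0,"dy":0,"dz":-0.15,"wx":0,"wy":0,"wz":0,"claw":-0.3},{"dx":0,"dy":0,"dz":-0.1,"wx":0,"wy":0,"wz":0,"claw":-0.3},{"dx":0,"dy":0,"dz":-0.07,"wx":0,"wy":0,"wz":0,"claw":-0.3},{"dx":0,"dy":0,"dz":-0.04,"wx":0,"wy":0,"wz":0,"claw":-0.3},{"dx":0,"dy":0,"dz":0,"wx":0,"wy":0,"wz":0,"claw":-0.3},{"dx":0,"dy":0,"dz":0,"wx":0,"wy":0,"wz":0,"claw":-1},{"dx":0,"dy":0,"dz":0,"wx":0,"wy":0,"wz":0,"claw":-1},{"dx":0,"dy":0,"dz":0,"wx":0,"wy":0,"wz":0,"claw":-1},{"dx":0,"dy":0,"dz":0,"wx":0,"wy":0,"wz":0,"claw":-1}]'
```

```text
time: 9.95
tcp_pos: [570.0, -170.8, 97.9]
ee_rot: [3.14, -0.002, 0.261]
contact_force: [-1.0, -0.2, 6.1]
grip_width: 5.6
grip_force: 59.2
```

```bash
python3 -m handwheel '[{"dx":0,"dy":0,"dz":0,"wx":0,"wy":0,"wz":0.02,"claw":-1},{"dx":0,"dy":0,"dz":0,"wx":0,"wy":0,"wz":0.027,"claw":-1},{"dx":0,"dy":0,"dz":0,"wx":0,"wy":0,"wz":0.027,"claw":-1},{"dx":0,"dy":0,"dz":0,"wx":0,"wy":0,"wz":0.027,"claw":-1},{"dx":0,"dy":0,"dz":0,"wx":0,"wy":0,"wz":0.027,"claw":-1},{"dx":0,"dy":0,"dz":0,"wx":0,"wy":0,"wz":0.027,"claw":-1},{"dx":0,"dy":0,"dz":0,"wx":0,"wy":0,"wz":0.027,"claw":-1},{"dx":0,"dy":0,"dz":0,"wx":0,"wy":0,"wz":0.025,"claw":-1},{"dx":0,"dy":0,"dz":0,"wx":0,"wy":0,"wz":0.021,"claw":-1},{"dx":0,"dy":0,"dz":0,"wx":0,"wy":0,"wz":0,"claw":-1},{"dx":0,"dy":0,"dz":0,"wx":0,"wy":0,"wz":0,"claw":-1}]'; python3 -c "
from cell import robot;s=robot.get_state();print(s['wrist_torque'])"
```

```text
time: 11.32
tcp_pos: [569.2, -170.3, 97.9]
ee_rot: [3.141, -0.0, 1.693]
contact_force: [-2.4, 0.9, 7.9]
grip_width: 5.8
grip_force: 59.5
[ 0.24276024  0.51433027 -0.1201983 ]
```

```bash
python3 -m handwheel '[{"dx":0,"dy":0,"dz":0,"wx":0,"wy":0,"wz":0,"claw":-0.3},{"dx":0,"dy":0,"dz":0,"wx":0,"wy":0,"wz":0,"claw":-0.3},{"dx":0,"dy":0,"dz":0.1,"wx":0,"wy":0,"wz":-0.004,"claw":-0.3},{"dx":0,"dy":0,"dz":0.15,"wx":0,"wy":0,"wz":0,"claw":-0.2},{"dx":-0.014,"dy":0.08,"dz":0.15,"wx":0,"wy":0,"wz":0,"claw":-0.1},{"dx":-0.014,"dy":0.1,"dz":0.1,"wx":0,"wy":0,"wz":0,"claw":0},{"dx":0,"dy":0.09,"dz":0,"wx":0,"wy":0,"wz":0,"claw":0},{"dx":0,"dy":0,"dz":0,"wx":0,"wy":0,"wz":0,"claw":0},{"dx":0,"dy":0,"dz":0,"wx":0,"wy":0,"wz":0,"claw":0}]'
python3 look.py w4
python3 - <<'E'
from h import *
r=robot.regions_of("wrist","board");print([(x["p"],x["box"]) for x in r])
c=robot.camera("top");r=robot.regions_of("top","board")[0]
m=r["pixels"].astype(np.uint8);k=max(cv2.findContours(m,0,1)[0],key=cv2.contourArea)
print(cv2.fitEllipse(k),cv2.fitEllipse(cv2.convexHull(k)))
e=cv2.fitEllipse(cv2.convexHull(k))[0];print(atz(c,*e,17),atz(c,*cv2.fitEllipse(k)[0],17))
q=[atz(c,*p[0],17)[:2] for p in k];print(cv2.minEnclosingCircle(np.array(q,np.float32)))
E
```

```text
time: 12.45
tcp_pos: [560.4, -91.0, 246.2]
ee_rot: [-3.14, 0.001, 1.667]
contact_force: [0.4, 0.7, -0.3]
grip_width: 42.8
grip_force: 0.0
[554. -21. 382.] 295.65264178053064
12.5 [560.44171656 -91.26263164 246.07018242] [-3.14017216e+00  9.44162871e-04  1.66646202e+00] 42.65988722521278
filter_cover 0.88 [261. 171. 129. 207.] [np.float64(261.6), np.float64(162.0)] [558.3 -72.9  77. ]
screw_left_head 0.68 [262.  94.  22.  53.] [np.float64(261.1), np.float64(94.7)] [551.7  -8.  100. ]
screw_right_head 0.59 [262. 252.  22.  45.] [np.float64(262.6), np.float64(251.6)] [ 568.  -163.3  100. ]
cover_handle 0.9 [263. 171. 122. 211.] [np.float64(261.7), np.float64(162.1)] [557.9 -68.1 106. ]
[]
((178.4174041748047, 224.85076904296875), (88.83153533935547, 91.27184295654297), 46.23557662963867) ((178.40225219726562, 224.8692169189453), (89.6845474243164, 92.10722351074219), 47.27995300292969)
[404.5 313.1  17. ] [404.5 313.   17. ]
((406.9367370605469, 313.0144958496094), 157.3854217529297)
```

View pics/w4.png

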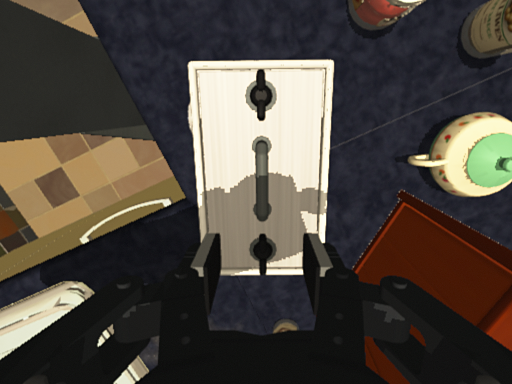

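Both wings at (262,95) and (262,252) now lie along the cover. The handle's middle is at (262,179) and the gripper is over it. I'll descend and grip.

```bash
python3 -m handwheel '[{"dx":0,"dy":0.004,"dz":-0.15,"wx":0,"wy":0,"wz":0,"claw":0},{"dx":0,"dy":0,"dz":-0.15,"wx":0,"wy":0,"wz":0,"claw":0},{"dx":0,"dy":0,"dz":-0.1,"wx":0,"wy":0,"wz":0,"claw":0},{"dx":0,"dy":0,"dz":-0.06,"wx":0,"wy":0,"wz":0,"claw":0},{"dx":0,"dy":0,"dz":-0.043,"wx":0,"wy":0,"wz":0,"claw":0},{"dx":0,"dy":0,"dz":0,"wx":0,"wy":0,"wz":0,"claw":0},{"dx":0,"dy":0,"dz":0,"wx":0,"wy":0,"wz":0,"claw":-1},{"dx":0,"dy":0,"dz":0,"wx":0,"wy":0,"wz":0,"claw":-1},{"dx":0,"dy":0,"dz":0,"wx":0,"wy":0,"wz":0,"claw":-1},{"dx":0,"dy":0,"dz":0,"wx":0,"wy":0,"wz":0,"claw":-1},{"dx":0,"dy":0,"dz":0,"wx":0,"wy":0,"wz":0,"claw":-1}]'
python3 -m handwheel '[{"dx":0,"dy":0,"dz":0.01,"wx":0,"wy":0,"wz":0,"claw":-1},{"dx":0,"dy":0,"dz":0.01,"wx":0,"wy":0,"wz":0,"claw":-1},{"dx":0,"dy":0,"dz":0,"wx":0,"wy":0,"wz":0,"claw":-1}]'
```

```text
time: 14.22
tcp_pos: [561.3, -88.4, 97.0]
ee_rot: [3.14, 0.001, 1.669]
contact_force: [-1.3, -0.1, 6.9]
grip_width: 9.8
grip_force: 58.5
time: 14.6
tcp_pos: [560.7, -88.5, 101.9]
ee_rot: [-3.141, -0.0, 1.668]
contact_force: [0.4, 0.5, -4.2]
grip_width: 9.7
grip_force: 58.4
```

```bash
python3 -m handwheel '[{"dx":0,"dy":0,"dz":0.02,"wx":0,"wy":0,"wz":0,"claw":-1},{"dx":0,"dy":0,"dz":0.03,"wx":0,"wy":0,"wz":0,"claw":-1},{"dx":0,"dy":0,"dz":0.04,"wx":0,"wy":0,"wz":0,"claw":-1},{"dx":0,"dy":0,"dz":0.05,"wx":0,"wy":0,"wz":0,"claw":-1},{"dx":0,"dy":0,"dz":0.06,"wx":0,"wy":0,"wz":0,"claw":-1},{"dx":0,"dy":0,"dz":0.06,"wx":0,"wy":0,"wz":0,"claw":-1},{"dx":0,"dy":0,"dz":0.06,"wx":0,"wy":0,"wz":0,"claw":-1},{"dx":0,"dy":0,"dz":0.06,"wx":0,"wy":0,"wz":0,"claw":-1},{"dx":0,"dy":0,"dz":0.04,"wx":0,"wy":0,"wz":0,"claw":-1},{"dx":0,"dy":0,"dz":0,"wx":0,"wy":0,"wz":0,"claw":-1},{"dx":0,"dy":0,"dz":0,"wx":0,"wy":0,"wz":0,"claw":-1}]'
python3 - <<'E'
from h import *
print(robot.get_state()["wrist_torque"])
c=robot.camera("side");save(c,"s5")
i=cv2.imread("pics/s5.png")[80:320,80:400];cv2.imwrite("pics/s5z.png",cv2.resize(i,None,fx=2.4,fy=2.4,interpolation=2))
E
```

```text
time: 15.98
tcp_pos: [560.2, -88.5, 227.3]
ee_rot: [-3.14, -0.0, 1.668]
contact_force: [-0.4, 0.6, -5.2]
grip_width: 9.9
grip_force: 58.5
[ 0.00574358  0.03431095 -0.00882151]
```

View pics/s5z.png

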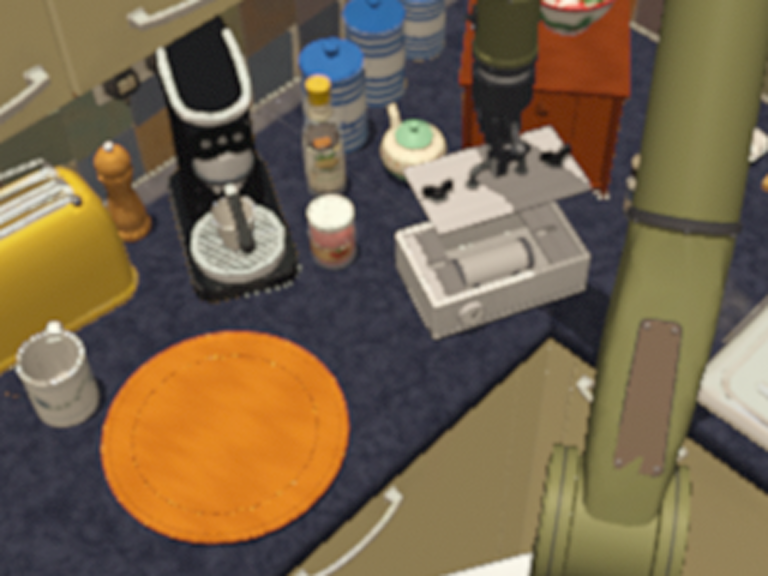

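The cover hangs level in the gripper at crop (500,180), clear of the casing and the teapot. The board at (225,435) is free. Now I carry it over.

```bash
python3 -m handwheel '[{"dx":-0.012,"dy":0.03,"dz":0,"wx":0,"wy":0,"wz":0,"claw":-1},{"dx":-0.026,"dy":0.067,"dz":0,"wx":0,"wy":0,"wz":0,"claw":-1},{"dx":-0.04,"dy":0.104,"dz":0,"wx":0,"wy":0,"wz":0,"claw":-1},{"dx":-0.04,"dy":0.104,"dz":0,"wx":0,"wy":0,"wz":0,"claw":-1},{"dx":-0.04,"dy":0.104,"dz":0,"wx":0,"wy":0,"wz":0,"claw":-1},{"dx":-0.04,"dy":0.104,"dz":0,"wx":0,"wy":0,"wz":0,"claw":-1},{"dx":-0.04,"dy":0.104,"dz":0,"wx":0,"wy":0,"wz":0,"claw":-1},{"dx":-0.04,"dy":0.104,"dz":0,"wx":0,"wy":0,"wz":0,"claw":-1},{"dx":-0.04,"dy":0.104,"dz":0,"wx":0,"wy":0,"wz":0,"claw":-1},{"dx":-0.04,"dy":0.104,"dz":0,"wx":0,"wy":0,"wz":0,"claw":-1},{"dx":-0.04,"dy":0.104,"dz":0,"wx":0,"wy":0,"wz":0,"claw":-1},{"dx":-0.04,"dy":0.104,"dz":0,"wx":0,"wy":0,"wz":0,"claw":-1},{"dx":-0.04,"dy":0.104,"dz":0,"wx":0,"wy":0,"wz":0,"claw":-1},{"dx":-0.026,"dy":0.067,"dz":0,"wx":0,"wy":0,"wz":0,"claw":-1},{"dx":-0.012,"dy":0.03,"dz":0,"wx":0,"wy":0,"wz":0,"claw":-1},{"dx":0,"dy":0,"dz":0,"wx":0,"wy":0,"wz":0,"claw":-1}]'
```

```text
time: 18.02
tcp_pos: [405.5, 313.3, 227.8]
ee_rot: [-3.141, 0.0, 1.67]
contact_force: [0.4, -0.7, -4.7]
grip_width: 9.8
grip_force: 58.5
```

```bash
python3 -m handwheel '[{"dx":0,"dy":0,"dz":-0.04,"wx":0,"wy":0,"wz":0,"claw":-1},{"dx":0,"dy":0,"dz":-0.08,"wx":0,"wy":0,"wz":0,"claw":-1},{"dx":0,"dy":0,"dz":-0.1,"wx":0,"wy":0,"wz":0,"claw":-1},{"dx":0,"dy":0,"dz":-0.1,"wx":0,"wy":0,"wz":0,"claw":-1},{"dx":0,"dy":0,"dz":-0.08,"wx":0,"wy":0,"wz":0,"claw":-1},{"dx":0,"dy":0,"dz":-0.05,"wx":0,"wy":0,"wz":0,"claw":-1},{"dx":0,"dy":0,"dz":-0.03,"wx":0,"wy":0,"wz":0,"claw":-1},{"dx":0,"dy":0,"dz":-0.02,"wx":0,"wy":0,"wz":0,"claw":-1},{"dx":0,"dy":0,"dz":-0.02,"wx":0,"wy":0,"wz":0,"claw":-1},{"dx":0,"dy":0,"dz":-0.01,"wx":0,"wy":0,"wz":0,"claw":-1},{"dx":0,"dy":0,"dz":-0.007,"wx":0,"wy":0,"wz":0,"claw":-1},{"dx":0,"dy":0,"dz":-0.007,"wx":0,"wy":0,"wz":0,"claw":-1},{"dx":0,"dy":0,"dz":0,"wx":0,"wy":0,"wz":0,"claw":-1},{"dx":0,"dy":0,"dz":0,"wx":0,"wy":0,"wz":0,"claw":-1}]'
python3 - <<'E'
from h import *
c=robot.camera("side");save(c,"s6")
i=cv2.imread("pics/s6.png")[160:340,60:300];cv2.imwrite("pics/s6z.png",cv2.resize(i,None,fx=3,fy=3,interpolation=2))
E
```

```text
time: 19.77
tcp_pos: [406.0, 313.1, 64.8]
ee_rot: [3.141, -0.0, 1.668]
contact_force: [0.0, -0.6, -5.1]
grip_width: 9.7
grip_force: 58.5
```

View pics/s6z.png

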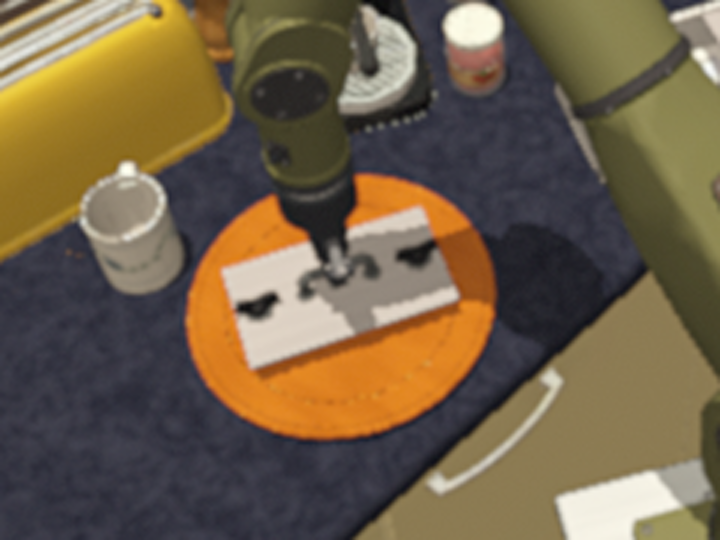

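Run:
```python
from h import *
c=robot.camera("side")
f=lambda x,y,z:atz(c,60+x/3,160+y/3,z)
# plate top corners, origin now ~40 -> top 45
P=[f(222,268,45),f(424,207,45),f(458,300,45),f(253,366,44)];print(P,np.mean(P,0))
r=robot.regions_of("side","board")[0]
k=max(cv2.findContours(r["pixels"].astype(np.uint8),0,1)[0],key=cv2.contourArea)
E=cv2.fitEllipse(cv2.convexHull(k));print(E,atz(c,*E[0],17),atz(c,*E[0],12))
# outline extremes of the board seen in crop: left/right/top/bottom
m=cv2.inRange(cv2.cvtColor(np.asarray(c["color"]),cv2.COLOR_RGB2HSV),(5,140,100),(18,255,255));m[:,:110]=0
k=max(cv2.findContours(m,0,1)[0],key=cv2.contourArea)
q=np.array([atz(c,*p[0],17)[:2] for p in cv2.convexHull(k)],np.float32);print(cv2.minEnclosingCircle(q),cv2.fitEllipse(q))
```

```text
[array([456.1, 421.4,  45. ]), array([473.6, 210.5,  45. ]), array([354. , 201.9,  45. ]), array([336.9, 407.1,  44. ])] [405.15  310.225  44.75 ]
((172.84800720214844, 262.3475646972656), (85.90028381347656, 104.48789978027344), 73.77567291259766) [396.7 317.2  17. ] [399.9 317.3  12. ]
((964.1500244140625, -330.6000061035156), 304.09881591796875) ((1028.157470703125, -351.13079833984375), (292.78094482421875, 878.3290405273438), 65.21110534667969)
```

The cover hangs just above the board, about centred: the plate centre is at (405,310), and the board's is between (400,316) and (405,313). I'll nudge 2 mm and lower gently.

```bash
python3 -m handwheel '[{"dx":-0.006,"dy":0.009,"dz":0,"wx":0,"wy":0,"wz":0,"claw":-1},{"dx":0,"dy":0,"dz":-0.004,"wx":0,"wy":0,"wz":0,"claw":-1},{"dx":0,"dy":0,"dz":-0.004,"wx":0,"wy":0,"wz":0,"claw":-1},{"dx":0,"dy":0,"dz":-0.004,"wx":0,"wy":0,"wz":0,"claw":-1},{"dx":0,"dy":0,"dz":-0.003,"wx":0,"wy":0,"wz":0,"claw":-1},{"dx":0,"dy":0,"dz":0,"wx":0,"wy":0,"wz":0,"claw":-1},{"dx":0,"dy":0,"dz":0,"wx":0,"wy":0,"wz":0,"claw":-1}]'
```

```text
time: 20.8
tcp_pos: [404.2, 315.7, 60.2]
ee_rot: [3.142, 0.0, 1.668]
contact_force: [0.2, -0.4, -2.8]
grip_width: 9.8
grip_force: 58.8
```

Touching now: the load has dropped from 5 to 2.8 N. A little lower.

```bash
python3 -m handwheel '[{"dx":0,"dy":0,"dz":-0.002,"wx":0,"wy":0,"wz":0,"claw":-1},{"dx":0,"dy":0,"dz":-0.002,"wx":0,"wy":0,"wz":0,"claw":-1},{"dx":0,"dy":0,"dz":0,"wx":0,"wy":0,"wz":0,"claw":-1}]'
```

```text
time: 21.18
tcp_pos: [404.2, 315.7, 60.1]
ee_rot: [3.14, 0.0, 1.669]
contact_force: [-1.6, -2.4, 9.5]
grip_width: 9.9
grip_force: 60.1
```

```bash
python3 -m handwheel '[{"dx":0,"dy":0,"dz":0.001,"wx":0,"wy":0,"wz":0,"claw":-0.6},{"dx":0,"dy":0,"dz":0,"wx":0,"wy":0,"wz":0,"claw":-0.3},{"dx":0,"dy":0,"dz":0,"wx":0,"wy":0,"wz":0,"claw":-0.1},{"dx":0,"dy":0,"dz":0,"wx":0,"wy":0,"wz":0,"claw":-0.1},{"dx":0,"dy":0,"dz":0.03,"wx":0,"wy":0,"wz":0,"claw":-0.1},{"dx":0,"dy":0,"dz":0.06,"wx":0,"wy":0,"wz":0,"claw":-0.1},{"dx":0,"dy":0,"dz":0.12,"wx":0,"wy":0,"wz":0,"claw":-0.1},{"dx":0,"dy":0,"dz":0.15,"wx":0,"wy":0,"wz":0,"claw":-0.1},{"dx":0,"dy":0,"dz":0.15,"wx":0,"wy":0,"wz":0,"claw":-0.1},{"dx":0,"dy":0,"dz":0.15,"wx":0,"wy":0,"wz":0,"claw":-0.1},{"dx":0,"dy":0,"dz":0.1,"wx":0,"wy":0,"wz":0,"claw":-0.1},{"dx":0,"dy":0,"dz":0,"wx":0,"wy":0,"wz":0,"claw":-0.1},{"dx":0,"dy":0,"dz":0,"wx":0,"wy":0,"wz":0,"claw":-0.1}]'
python3 - <<'E'
from h import *
for n in("side","wrist"): save(robot.camera(n),"f"+n)
a=cv2.imread("pics/fside.png");b=cv2.imread("pics/fwrist.png")
cv2.imwrite("pics/f.png",np.vstack([a[100:330,40:440],b[:,56:456]])[:600])
E
```

```text
time: 22.8
tcp_pos: [403.8, 315.0, 286.8]
ee_rot: [-3.141, 0.001, 1.668]
contact_force: [-0.6, -0.1, -0.7]
grip_width: 38.6
grip_force: 0.0
```

View pics/f.png

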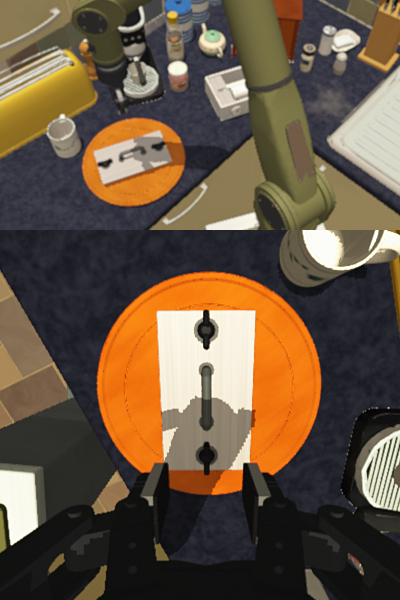

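The cover stands level and handle up, centred on the board: the board's centre is at (209,383) and the cover's at (206,388). The mug and jars stand untouched and the arm is clear.

```bash
python3 -c "
from cell import robot;print(robot.sign_off())"
```

```text
the job is handed in; nothing more can be done
None
```

I undid both thumbscrews to their stops and set the cover down level, handle up, within a few mm of the board's centre. The jars, mug and new cartridge were not touched, and I handed the job in after about 23 s of robot time.

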